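Hang the exhibit tag on the rack rod

ROBOT

A 6-joint arm with a two-finger parallel gripper is mounted at the origin on the work surface. World frame = base frame: x ahead of the robot, y to its left, z up, the work surface at z = 0. Lengths are in m, angles in rad, forces in N, time in s.
With the tool pointing down it reaches from about 0.35 to 0.775 m from the base axis. Payload 7.3 kg.
Tool frame: the origin (TCP) lies midway between the tips of the shut fingers; the grasp point (between the pads) lies 19 mm behind it (robot.grip_depth is the z of the grasp point in the tool frame, in m); z points along the fingers, y is the line along which they close (so a half turn about z gives the same grasp; the last joint's range is limited). The gripper opens to 92 mm and grips with 3 to 60 N. Pads are 19 mm wide; open, the fingers measure 130 mm over their backs; the gripper's body (75 mm by 190 mm) begins 47 mm behind the grasp point.
Start: joints at [-1.377, 0.342, 1.524, -0, 1.275, -0.146], TCP at [0.175, -0.495, 0.227] pointing down, gripper open.
Joint ranges: [-2.53, 2.53], [-0.77, 2.02], [0.04, 2.7], [-1, 4.14], [0.28, 2.66], [-3.11, 3.11]. Speed limits (rad/s): [2.57, 2.57, 3.14, 3.14, 3.14, 3.14].

INTERFACE

Orientations are given as [roll, pitch, yaw] about the fixed x, y, z axes, in that order (R = Rz(yaw) Ry(pitch) Rx(roll)).
In Python, from cell import robot, viewer gives the robot as it stands.
- The arm moves only by the tool step_arm, never from a script. Its argument "increments" is a list of rows, each an object with "delta_pos": the shift along the tool's x, y, z in cm, a list of three; "dr": the turn, a rotation vector about the tool's x, y, z in degrees, a list of three; "fingers": the closure, from -1 (fully open) to 1 (shut), so that 0 is half open. In form: [{"delta_pos": [tx, ty, tz], "dr": [wx, wy, wz], "fingers": fingers}, ...]. A call has exactly 5 rows; each row is the pose to reach, as a shift and turn from the pose commanded when the call began, along the tool's axes at that moment; what a row does not reach only later rows make up. A row lasts 1/8 s, in which the tool goes at most 62.5 mm and 10.7 degrees, less where a joint would pass 70% of its speed; a pose out of reach is approached as far as the arm can. A call with a gripper value outside its range is refused whole. The fingers move at their own pace and stop on an object; "newtons" is the grip in N (left out, the last holds). Time passes only in rows, so rows that repeat a pose let the fingers close, or fill a call up. It gives the time, the measured TCP pose, the force, the opening and the grip force at its end, in the units of the state.
- robot.observe(): the state, without advancing time (a new reading comes with each control period).
- viewer.read_camera(name): name is "side" or "top" or "wrist"; returns the picture (480x640x3 uint8, red, green, blue); there is no depth.
- viewer.camera_params(name): a dict with "K" (3x3 intrinsics, pixels), "k1" (the pictures are not rectified: a ray, as slopes to the right and down, at radius r is drawn at 1 + k1 r^2 times it, then the intrinsics apply), "T" (4x4, takes a point from camera to world coordinates). Camera axes: x right, y down, z forward; pixel columns grow to the right and rows downward; lengths in m; the calibration is good to about 2 mm. A picture is of the moment at which its call begins: read the wrist's pose just before it. camera_params takes no time and is no camera call; for the wrist camera it gives the pose at the moment of the call.
- robot.hand_in(): hands the job in; it is judged then, once.
The state is a dict: "time": time; "qpos": joint angles; "qvel": joint speeds; "joint_efforts": joint torques, N m; "tool_pos": TCP position; "tool_rot": TCP orientation; "contact_force": force on the tool from outside, world axes, zero at the start; "torque": the same for the moment, N m; "opening": finger opening in m; "grip_force": force on a finger pad.
Only numpy, scipy, OpenCV 4.12 (cv2) and the standard library are available. Lean on these libraries where they do the work, as an engineer would, in place of code of your own. Each camera call takes 0.05 s, during which the arm holds its last target. There are 200 camera calls.

TASK

Hang the loose exhibit tag on the rack: slide its open ring sideways over the steel rod, on the robot's right-hand side of the collar, and press it home until the back of the ring bears on the rod with a firm push of about 5 to 15 N, then let it down so that it hangs on the rod. Keeping it hanging, slide it along the rod until it presses just as firmly against the collar, then let go and leave it hanging there upright. Never push the tag against the rod or the collar with more than 25 N, and leave the bottle, the phone and the carton where they are.

Things in the scene. Friction and masses are not known exactly. Their poses are not given: they have to be found in the camera images.
- tag: Loose exhibit tag, 0.14 to 0.26 kg, standing upright on its foot. Origin: centre of its underside; z up, x out through the ring's gap (roughly away from the robot at the start, as the rack's x), y along the ring's width and later the rod. From below: foot 44 (x) x 60 (y) x 8 mm, white board 8 x 60 mm up to z 66, neck, aluminium C-ring, flat grip tab. It balances upright when hung by the ring.
- tag_bore (a point): Centre of the C-ring, 85 mm above the tag's underside; axes as the tag. Ring 24 mm wide (y), bore 18 mm diameter, wall 5 mm, open to +x by a gap 14 mm high (7 mm above and below centre). Pressed home, the back of the bore bears on the rod with the ring's centre 3 mm beyond the rod's axis; hanging, it is 3 mm below that axis, so it cannot slip out by the gap.
- tag_lip (a point): Tip of the straight upper lip that continues the gap's upper edge: middle of the lower edge, at x = 26 mm, 7 mm above the ring's centre; its flat underside runs from here back to the ring. The lower lip is short: it ends at x = 9 mm.
- tag_grip (a point): Middle of the grip tab, 127 mm above the tag's underside: tab 14 mm thick (x), 24 mm wide (y), from z = 97 to 142 mm. Grasp from above, fingers closing along the tag's x.
- rack: Steel rack fixed to the table. Origin on the table under the rod's middle; y along the rod, x across it, away from the robot (yaw within 0.25 rad). Level rod, 12 mm diameter, 400 mm long, between 18 mm posts at y = +-200 mm (162 mm high, feet 110 x 40 x 12 mm). Nothing tall under it. Metal on metal is stiff: 50 N per mm of overtravel or more.
- rod_mid (a point): Middle of the rod, on its axis, 150 mm above the table; axes as the rack.
- collar: Dark steel stop collar fixed on the rod: 22 mm diameter, 16 mm long; origin at its centre on the rod's axis, axes as the rack, 50 to 120 mm from the rod's middle towards +y (robot's left). The tag belongs on its -y side; touching, the ring's centre is 20 mm from the collar's centre along the rod.
- bottle: Bystander: green glass bottle, 70 mm diameter, 220 mm tall, standing to the left; origin at its underside.
- phone: Bystander: black phone lying flat beyond the rack, 75 x 150 x 10 mm; origin at its underside.
- carton: Bystander: cardboard box 120 x 160 x 70 mm to the right; origin at its underside.
There are look-alikes about, which are no part of the job. What is shaped like the tag but brown or red is not meant.

How it is judged:
By the outcome, as a careful person would: the job done as asked, in the order asked, and still so for the second after the job is handed in, with the robot touching nothing.
It also fails if it takes over 72 s, if anything falls off the work surface, if the arm or the gripper's body presses on something with over 40 N, if the wrist force passes 120 N, or if a joint passes its speed limit or range.

## Working session

There is one attempt and no reset: what is moved stays moved. The work goes in short steps, Python scripts to look and compute and a tool call to move; the robot and the scene stay as the last step left them, time stands still between calls to the robot, and variables do not carry over. Pictures are saved under pics/ and viewed, at most 10 in all, crops included, and the job is handed in when it is done.

Besides the shell and the picture viewer there is one more tool, called after "Request:" as a command line: name --argument value ..., lists and objects as JSON in quotes. step_arm: Moves the arm, as the interface text tells. Its arguments: {"type":"object","properties":{"increments":{"type":"array"},"newtons":{"type":"number"}},"required":["increments"]}

```bash
mkdir -p pics; ls; cat > h.py <<'E'
import numpy as np, cv2
from cell import robot, viewer
from scipy.spatial.transform import Rotation as R
def ray(cam,uv,P=None):
    P=P or viewer.camera_params(cam); K=np.array(P["K"]);T=np.array(P["T"])
    d=np.linalg.inv(K)@[uv[0],uv[1],1]; d=d[:2]; s=d.copy()
    for _ in range(20): s=d/(1+P["k1"]*(s@s))
    return T[:3,3],T[:3,:3]@[s[0],s[1],1]
def plane(cam,uv,z,P=None):
    o,d=ray(cam,uv,P); return o+d*(z-o[2])/d[2]
def tri(*rs):
    A=np.zeros((3,3));b=np.zeros(3)
    for o,d in rs:
        d=d/np.linalg.norm(d);M=np.eye(3)-np.outer(d,d);A+=M;b+=M@o
    p=np.linalg.solve(A,b); return p
def proj(cam,p,P=None):
    P=P or viewer.camera_params(cam);T=np.array(P["T"])
    c=T[:3,:3].T@(np.array(p)-T[:3,3]);s=c[:2]/c[2];s=s*(1+P["k1"]*(s@s))
    return (np.array(P["K"])@[s[0],s[1],1])[:2]
def snap(cam,name,crop=None,scale=1):
    im=viewer.read_camera(cam)[:,:,::-1].copy()
    cv2.imwrite(f"pics/{name}_raw.png",im)
    if crop: u0,v0,u1,v1=crop; im=im[v0:v1,u0:u1]
    cv2.imwrite(f"pics/{name}.png",cv2.resize(im,None,fx=scale,fy=scale,interpolation=cv2.INTER_CUBIC))
def tool():
    s=robot.observe(); return s,np.array(s["tool_pos"]),R.from_euler("xyz",s["tool_rot"])
def delta(pos,rot=None):
    s,p,r=tool(); d=r.inv().apply(np.array(pos)-p)*100
    dr=np.degrees((r.inv()*rot).as_rotvec()) if rot is not None else np.zeros(3)
    print("delta cm",d.round(2),"dr",dr.round(1),"t",s["time"])
E
python3 - <<'E'
from h import *
a=viewer.read_camera("top")[:,:,::-1];b=viewer.read_camera("side")[:,:,::-1]
cv2.imwrite("pics/top0.png",a);cv2.imwrite("pics/side0.png",b)
for c in("top","side","wrist"):
    P=viewer.camera_params(c);print(c,np.array(P["K"]).round(1).tolist(),P["k1"],np.array(P["T"]).round(3).tolist())
print(robot.observe(),robot.grip_depth)
E
```

```text
pics
top [[511.0, 0.0, 311.2], [0.0, 511.0, 241.6], [0.0, 0.0, 1.0]] -0.1511224498946647 [[0.007, -0.99, 0.138, 0.378], [-1.0, -0.007, 0.002, 0.001], [-0.001, -0.138, -0.99, 1.443], [0.0, 0.0, 0.0, 1.0]]
side [[447.0, 0.0, 318.3], [0.0, 447.0, 235.5], [0.0, 0.0, 1.0]] -0.0659203710836254 [[-0.792, -0.403, 0.459, 0.095], [-0.611, 0.55, -0.57, 0.543], [-0.023, -0.732, -0.681, 0.77], [0.0, 0.0, 0.0, 1.0]]
wrist [[364.7, 0.0, 319.0], [0.0, 364.7, 241.8], [0.0, 0.0, 1.0]] -0.0694416336609349 [[0.334, -0.91, -0.244, 0.241], [-0.942, -0.323, -0.085, -0.471], [-0.002, 0.259, -0.966, 0.384], [0.0, 0.0, 0.0, 1.0]]
{'time': 0.1, 'qpos': array([-1.37697161e+00,  3.42646359e-01,  1.52484607e+00, -3.56823972e-05,
        1.27538307e+00, -1.46000382e-01]), 'qvel': array([ 0.0010587 , -0.00197023, -0.00033529,  0.00143503, -0.00020747,
        0.00071835]), 'joint_efforts': array([ 2.36469292e-03, -4.32005703e+01, -2.44693100e+01,  7.19768484e-02,
        5.27594984e-02, -3.11957137e-05]), 'tool_pos': array([ 0.17494145, -0.49465138,  0.22614425]), 'tool_rot': array([-3.14031850e+00, -1.52869876e-04,  3.39835411e-01]), 'contact_force': array([-0.73345098, -0.53430095,  0.45726491]), 'torque': array([ 0.01881997, -0.03405854, -0.00462193]), 'grip_force': 0.0, 'opening': 0.09186375735713824} -0.0188
```

View pics/top0.png

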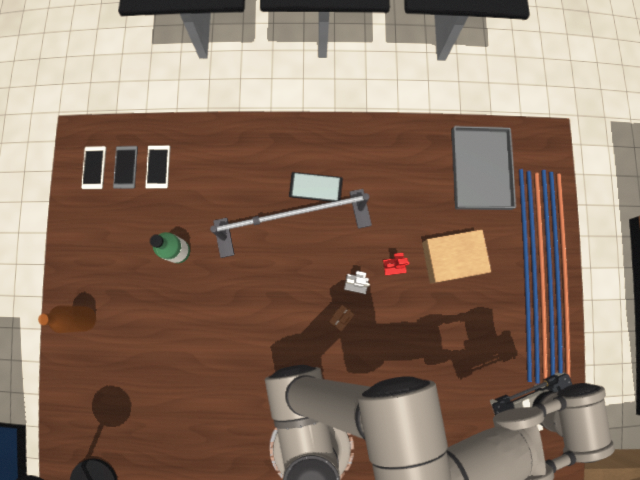

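View pics/side0.png

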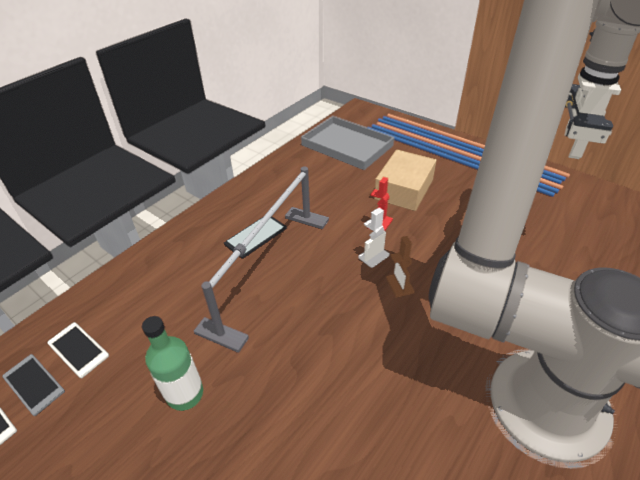

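Top view: three tag-shaped things: white (357,281), red (396,264) and brown (342,318). The white one with the bare aluminium ring fits. Rod runs from about (219,229) to (361,197), with the collar near (256,219). I'll confirm with an enlarged crop.

```bash
python3 - <<'E'
from h import *
a=cv2.imread("pics/top0.png");b=cv2.imread("pics/side0.png")
f=lambda im,u,v,w,h,s:cv2.resize(im[v:v+h,u:u+w],None,fx=s,fy=s,interpolation=cv2.INTER_CUBIC)
L=f(a,315,240,100,100,4);L2=f(b,345,165,100,140,4)
rod=f(a,205,180,175,50,4.5)[:, :785]
W=np.zeros((600,800,3),np.uint8);W[:360,:400]=L[:360];W[:360,400:]=L2[60:420];W[370:370+225,:785]=rod
cv2.imwrite("pics/crop1.png",W)
# white tag masks
for n,im,box in(("top",a,(335,262,375,300)),("side",b,(355,200,392,270))):
    u0,v0,u1,v1=box;c=im[v0:v1,u0:u1].astype(int)
    m=((c.min(2)>110)&(c.max(2)-c.min(2)<40)).astype(np.uint8)
    ys,xs=np.nonzero(m);print(n,len(xs),xs.min()+u0,xs.max()+u0,ys.min()+v0,ys.max()+v0,xs.mean()+u0,ys.mean()+v0)
E
```

```text
top 397 345 369 271 293 356.9874055415617 282.17380352644835
side 985 358 388 208 266 374.5928934010152 240.0781725888325
```

View pics/crop1.png

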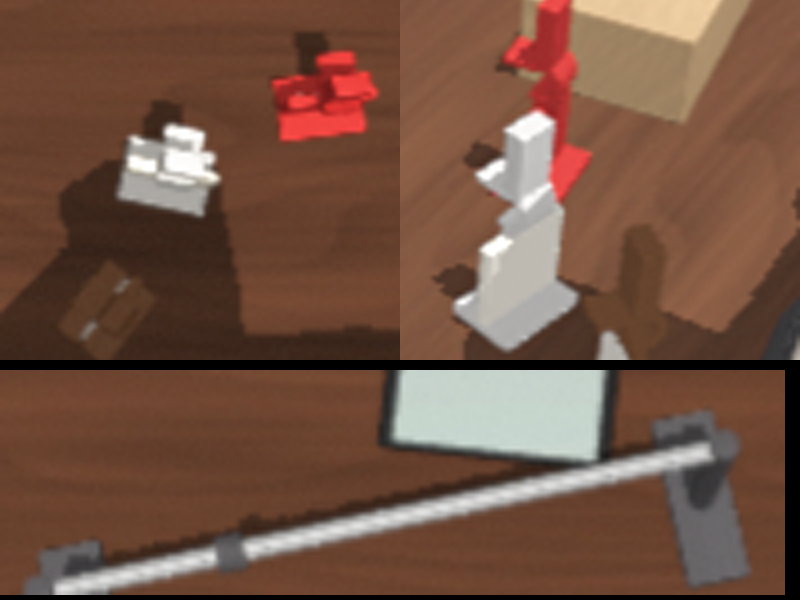

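The crop confirms it: the white tag with the metal ring and tab is at top px (360,274) for the tab and (355,291) for the foot's near edge. The red one is behind it to the right, and the brown one lies in the shadow.

```bash
python3 - <<'E'
from h import *
print("tab top z142",plane("top",(360.5,274),.142), tri(ray("top",(360.5,274)),ray("side",(377.5,210.5))))
a=plane("top",(345,288.8),.008);b=plane("top",(366.3,293.5),.008);d=a-b;print("foot near edge",a,b,"len",np.linalg.norm(d),"yaw",np.degrees(np.arctan2(-d[0],d[1])))
l=plane("top",(218.3,228.4),.15);r=plane("top",(360.6,198.9),.15);c=plane("top",(256.3,220.7),.15)
d=l-r;print("rod",l,r,np.linalg.norm(d),"yaw",np.degrees(np.arctan2(-d[0],d[1])),"collar",c)
P=viewer.camera_params("wrist");T=np.array(P["T"]);s,p,r=tool()
print("cam in tool",r.inv().apply(T[:3,3]-p),(r.inv().as_matrix()@T[:3,:3]).round(3).tolist())
E
```

```text
tab top z142 [ 0.47666563 -0.12244104  0.142     ] [ 0.47167943 -0.12579633  0.1365304 ]
foot near edge [ 0.44497825 -0.0914296   0.008     ] [ 0.43206221 -0.151269    0.008     ] len 0.06121745873872169 yaw -12.180149125597032
rod [0.59097798 0.24371786 0.15      ] [ 0.67079773 -0.1232562   0.15      ] 0.37555446603709297 yaw 12.271151451560453 collar [0.61161634 0.1457287  0.15      ]
cam in tool [ 0.07027615 -0.00054293 -0.15769858] [[0.001, -0.966, -0.259], [1.0, 0.001, -0.0], [0.0, -0.259, 0.966]]
```

```bash
python3 - <<'E'
from h import *
delta([.47,-.126,.27],R.from_euler("xyz",[np.pi,0,np.radians(78)]))
E
```

```text
delta cm [ 40.11 -24.93  -4.35] dr [ -0.1  -0.  -58.5] t 0.1
```

Request:
step_arm --increments '[{"delta_pos": [5, -3, -1.5], "dr": [0, 0, -8], "fingers": -1}, {"delta_pos": [10, -6, -3], "dr": [0, 0, -16], "fingers": -1}, {"delta_pos": [15, -9.3, -4.3], "dr": [0, 0, -24], "fingers": -1}, {"delta_pos": [20, -12.4, -4.3], "dr": [0, 0, -32], "fingers": -1}, {"delta_pos": [25, -15.5, -4.3], "dr": [0, 0, -40], "fingers": -1}]'

```text
time: 0.72
tool_pos: [0.3599, -0.2639, 0.2698]
tool_rot: [3.141, 0.0, 1.042]
contact_force: [1.2, -0.6, -0.3]
opening: 0.0919
grip_force: 0.0
```

```bash
python3 - <<'E'
from h import *
delta([.47,-.126,.27],R.from_euler("xyz",[np.pi,0,np.radians(78)]))
E
```

```text
delta cm [17.46  2.56 -0.03] dr [  0.    0.  -18.3] t 0.725
```

Request:
step_arm --increments '[{"delta_pos": [5.5, 0.8, 0], "dr": [0, 0, -6], "fingers": -1}, {"delta_pos": [11, 1.6, 0], "dr": [0, 0, -12], "fingers": -1}, {"delta_pos": [15, 2.2, 0], "dr": [0, 0, -17], "fingers": -1}, {"delta_pos": [17, 2.5, 0], "dr": [0, 0, -18], "fingers": -1}, {"delta_pos": [17, 2.5, 0], "dr": [0, 0, -18], "fingers": -1}]'

```text
time: 1.35
tool_pos: [0.4673, -0.1307, 0.2692]
tool_rot: [-3.141, -0.0, 1.354]
contact_force: [-0.1, -0.5, 0.4]
opening: 0.0919
grip_force: 0.0
```

```bash
python3 - <<'E'
from h import *
import json
P=viewer.camera_params("wrist")
json.dump({k:np.array(v).tolist() for k,v in P.items()},open("w1.json","w"))
print(tool()[1],robot.observe()["tool_rot"])
snap("wrist","w1",None,1.25)
E
```

```text
[ 0.46725384 -0.13074734  0.26921635] [-3.14063727e+00 -1.19678107e-04  1.35447484e+00]
```

View pics/w1.png

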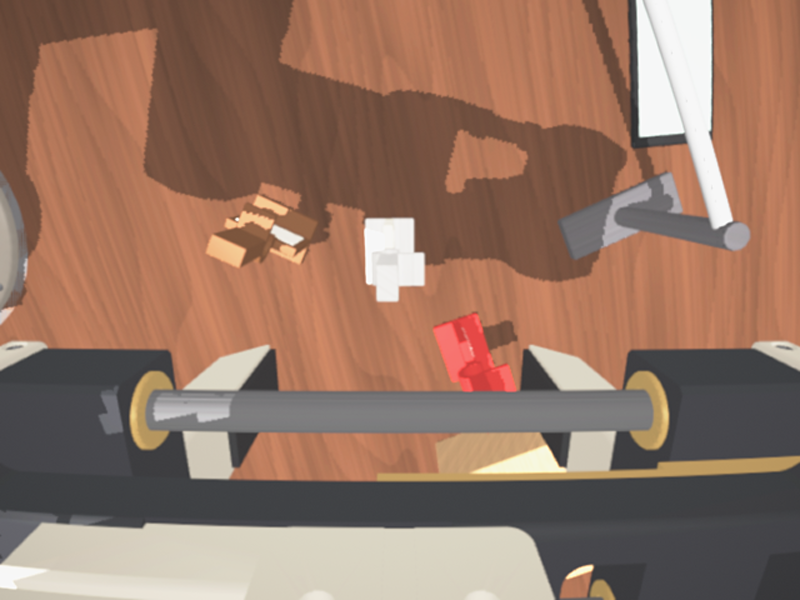

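Wrist view: tab top at (387,282), lip to its right at (411,269), foot edges at u=365 and 414. They are aligned with the tool to about 1°. The rod is at the upper right.

```bash
python3 - <<'E'
from h import *
import json
P=json.load(open("w1.json"));s=1/1.25
im=cv2.imread("pics/w1_raw.png").astype(int)
c=im[165:250,285:345];m=(c.min(2)>150)&(c.max(2)-c.min(2)<45)
cv2.imwrite("pics/tmp.png",m*255)
for v in range(0,85,4):
    x=np.nonzero(m[v])[0]
    if len(x):print(v+165,x.min()+285,x.max()+285, end=' | ')
print()
S,p,r=tool()
for n,uv,z in(("tab top",(387,282),.142),("foot far-left",(365.,218.5),.008),("foot nearleft",(365.,283.5),.008),("foot topright",(414,218.5),.008),("lip",(424,269),.095)):
    q=plane("wrist",(uv[0]*s,uv[1]*s),z,P);print(n,q.round(4),(r.inv().apply(q-p)*100).round(2))
# rod seen by the wrist
for uv in((728,225),(655,0)):
    print("rod",plane("wrist",(uv[0]*s,uv[1]*s),.15,P).round(4))
E
```

```text
177 292 330 | 181 292 330 | 185 291 330 | 189 292 330 | 193 292 330 | 197 292 330 | 201 292 331 | 205 292 339 | 209 292 339 | 213 292 339 | 217 292 339 | 221 293 339 | 225 293 339 | 229 301 318 | 233 301 318 | 237 301 318 | 
tab top [ 0.4618 -0.1219  0.142 ] [ 0.84 -0.68 12.73]
foot far-left [ 0.4455 -0.0881  0.008 ] [ 3.79 -2.99 26.13]
foot nearleft [ 0.4315 -0.147   0.008 ] [-2.26 -3.08 26.14]
foot topright [ 0.489  -0.0976  0.008 ] [ 3.8   1.47 26.13]
lip [ 0.4873 -0.128   0.095 ] [ 0.8   1.95 17.43]
rod [ 0.679  -0.1296  0.15  ]
rod [0.6451 0.0067 0.15  ][ WARN:0@0.165] global loadsave.cpp:1063 imwrite_ Unsupported depth image for selected encoder is fallbacked to CV_8U.
```

Request:
step_arm --increments '[{"delta_pos": [0.8, -0.7, 3], "dr": [0, 0, 0], "fingers": -1}, {"delta_pos": [0.8, -0.7, 7], "dr": [0, 0, 0], "fingers": -1}, {"delta_pos": [0.8, -0.7, 11], "dr": [0, 0, 0], "fingers": -1}, {"delta_pos": [0.8, -0.7, 14.5], "dr": [0, 0, 0], "fingers": -1}, {"delta_pos": [0.8, -0.7, 16.1], "dr": [0, 0, 0], "fingers": -1}]'

```text
time: 2.02
tool_pos: [0.4601, -0.1232, 0.1068]
tool_rot: [-3.138, -0.0, 1.35]
contact_force: [-0.2, -1.4, -0.0]
opening: 0.0917
grip_force: 0.0
```

Request:
step_arm --increments '[{"delta_pos": [0, 0, 0], "dr": [0, 0, 0], "fingers": -1}, {"delta_pos": [0, 0, 0], "dr": [0, 0, 0], "fingers": 0.3}, {"delta_pos": [0, 0, 0], "dr": [0, 0, 0], "fingers": 0.6}, {"delta_pos": [0, 0, 0], "dr": [0, 0, 0], "fingers": 0.8}, {"delta_pos": [0, 0, 0], "dr": [0, 0, 0], "fingers": 1}]' --newtons 55

```text
time: 2.65
tool_pos: [0.462, -0.1225, 0.1091]
tool_rot: [3.141, 0.0, 1.352]
contact_force: [-0.1, -0.8, 0.0]
opening: 0.0563
grip_force: 0.0
```

Request:
step_arm --increments '[{"delta_pos": [0, 0, 0], "dr": [0, 0, 0], "fingers": 1}, {"delta_pos": [0, 0, 0], "dr": [0, 0, 0], "fingers": 1}, {"delta_pos": [0, 0, 0], "dr": [0, 0, 0], "fingers": 1}, {"delta_pos": [0, 0, 0], "dr": [0, 0, 0], "fingers": 1}, {"delta_pos": [0, 0, 0], "dr": [0, 0, 0], "fingers": 1}]' --newtons 55

```text
time: 3.28
tool_pos: [0.4618, -0.1224, 0.1086]
tool_rot: [-3.141, 0.0, 1.352]
contact_force: [1.0, -0.7, -1.1]
opening: 0.0137
grip_force: 55.0
```

```bash
python3 - <<'E'
from h import *
delta([.563,.0426,.20],R.from_euler("xyz",[np.pi,0,np.radians(102.8)]))
E
```

```text
delta cm [18.31  6.3  -9.14] dr [ -0.   -0.  -25.3] t 3.275
```

Request:
step_arm --increments '[{"delta_pos": [0, 0, -2], "dr": [0, 0, 0], "fingers": 1}, {"delta_pos": [0, 0, -5], "dr": [0, 0, 0], "fingers": 1}, {"delta_pos": [2, 0.5, -8], "dr": [0, 0, -5], "fingers": 1}, {"delta_pos": [6, 2, -9.1], "dr": [0, 0, -11], "fingers": 1}, {"delta_pos": [10.5, 3.5, -9.1], "dr": [0, 0, -18], "fingers": 1}]'

```text
time: 3.9
tool_pos: [0.5199, -0.0271, 0.2009]
tool_rot: [3.139, 0.001, 1.669]
contact_force: [0.6, -0.4, -2.0]
opening: 0.0136
grip_force: 55.0
```

```bash
python3 - <<'E'
from h import *
delta([.563,.0426,.20],R.from_euler("xyz",[np.pi,0,np.radians(102.8)]))
E
```

```text
delta cm [6.51 4.97 0.09] dr [ 0.1  0.1 -7.2] t 3.9
```

Request:
step_arm --increments '[{"delta_pos": [2.5, 2, 0.1], "dr": [0, 0, -3], "fingers": 1}, {"delta_pos": [5, 3.8, 0.1], "dr": [0, 0, -6], "fingers": 1}, {"delta_pos": [6.3, 4.8, 0.1], "dr": [0, 0, -7], "fingers": 1}, {"delta_pos": [6.3, 4.8, 0.1], "dr": [0, 0, -7], "fingers": 1}, {"delta_pos": [6.3, 4.8, 0.1], "dr": [0, 0, -7], "fingers": 1}]'

```text
time: 4.53
tool_pos: [0.5601, 0.0389, 0.1986]
tool_rot: [-3.141, 0.0, 1.787]
contact_force: [-0.0, -0.6, -1.2]
opening: 0.0137
grip_force: 55.0
```

```bash
python3 - <<'E'
from h import *
import json
P=viewer.camera_params("wrist")
json.dump({k:np.array(v).tolist() for k,v in P.items()},open("w2.json","w"))
print(tool()[1],robot.observe()["tool_rot"])
snap("wrist","w2",None,1.25)
E
```

```text
[0.56009956 0.0388667  0.19857276] [-3.14083701e+00  3.42800765e-04  1.78725644e+00]
```

View pics/w2.png

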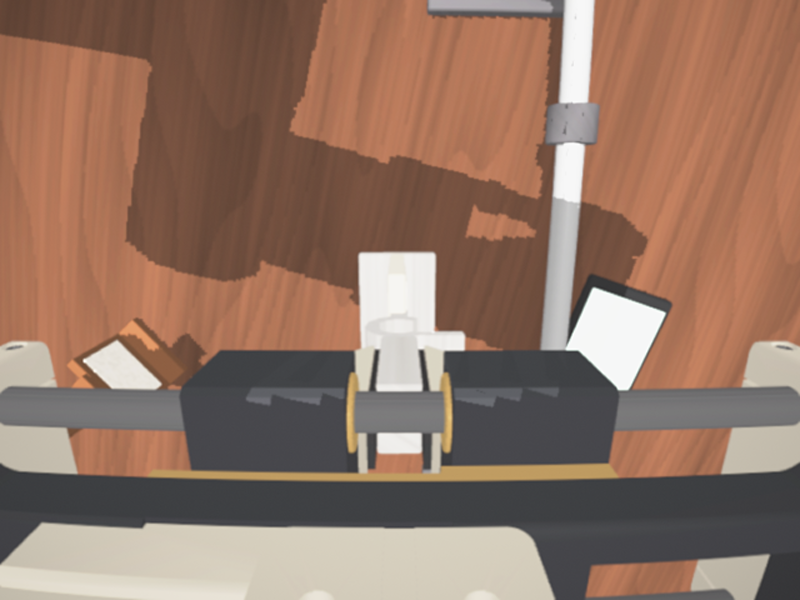

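Wrist view: the tag is held upright, ring and lip to the right (445,340). The rod runs from (578,20) to (556,345), and the collar spans v 103–143 at (572,123).

```bash
python3 - <<'E'
from h import *
import json
P=json.load(open("w2.json"));im=cv2.imread("pics/w2_raw.png").astype(int)
S,p,r=tool(); L=[]
for v in list(range(20,80,6))+list(range(118,275,6)):
    row=im[v,425:490];x=np.nonzero((row.min(1)>120)&(row.max(1)-row.min(1)<25))[0]
    if len(x)<8: continue
    a=plane("wrist",(x.min()+425-.5,v),.15,P);b=plane("wrist",(x.max()+425.5,v),.15,P)
    L.append(np.r_[r.inv().apply((a+b)/2-p)*100,np.linalg.norm(a-b)*1000])
L=np.array(L);print(L[::3].round(2))
k=np.polyfit(L[:,0],L[:,1],1);print("fit y=",k,"angle",np.degrees(np.arctan(k[0])),"res mm",np.std(L[:,1]-np.polyval(k,L[:,0]))*10)
for v in(103,143,123):print("collar",r.inv().apply(plane("wrist",(572*.8,v*.8),.161,P)-p)*100)
print("collar mid",r.inv().apply(plane("wrist",(572*.8,123*.8),.155,P)-p)*100)
# top-based collar
c=plane("top",(256.3,220.7),.155);print("top collar",r.inv().apply(c-p)*100)
E
```

```text
[[13.48  7.48  4.86 12.79]
 [12.59  7.48  4.86 12.88]
 [11.7   7.49  4.86 12.98]
 [10.79  7.5   4.86 13.08]
 [ 7.88  7.54  4.86 12.89]
 [ 6.91  7.5   4.86 13.02]
 [ 5.92  7.53  4.86 13.16]
 [ 4.91  7.53  4.86 12.72]
 [ 3.88  7.57  4.86 12.87]
 [ 2.83  7.54  4.86 13.03]
 [ 1.75  8.55  4.86 32.64]
 [ 0.64  8.61  4.86 34.3 ]
 [-0.51  8.7   4.86 35.42]]
fit y= [-0.07373269  8.2195514 ] angle -4.216941433434307 res mm 3.0803098664267696
collar [10.18408258  7.08699974  3.76088538]
collar [8.61765141 7.20922024 3.76129054]
collar [9.40637388 7.14654294 3.76108713]
collar mid [9.4788159  7.36480434 4.36095126]
top collar [9.30964587 7.22584124 4.36107469]
```

Request:
step_arm --increments '[{"delta_pos": [0, 2, 0], "dr": [0, 0, -0.4], "fingers": 1}, {"delta_pos": [0, 4.5, 0], "dr": [0, 0, -0.4], "fingers": 1}, {"delta_pos": [0, 5.5, 0], "dr": [0, 0, -0.4], "fingers": 1}, {"delta_pos": [0, 5.5, 0], "dr": [0, 0, -0.4], "fingers": 1}, {"delta_pos": [0, 5.5, 0], "dr": [0, 0, -0.4], "fingers": 1}]'

```text
time: 5.2
tool_pos: [0.6135, 0.0512, 0.1987]
tool_rot: [-3.141, -0.0, 1.795]
contact_force: [-1.1, 0.0, -1.5]
opening: 0.0138
grip_force: 55.0
```

```bash
python3 - <<'E'
from h import *
s=robot.observe();print(s["tool_pos"],s["tool_rot"],s["contact_force"])
a=viewer.read_camera("side")[:,:,::-1];b=viewer.read_camera("wrist")[:,:,::-1]
cv2.imwrite("pics/w3_raw.png",b)
u,v=proj("side",s["tool_pos"]).astype(int);print(u,v)
A=cv2.resize(a[v-50:v+100,u-65:u+65],None,fx=4,fy=4,interpolation=cv2.INTER_CUBIC)
cv2.imwrite("pics/s3.png",A)
E
```

```text
[0.61349014 0.05120591 0.19865069] [-3.14071161e+00 -9.88849985e-07  1.79495168e+00] [-1.10945657  0.01611796 -1.51743343]
270 205
```

View pics/s3.png

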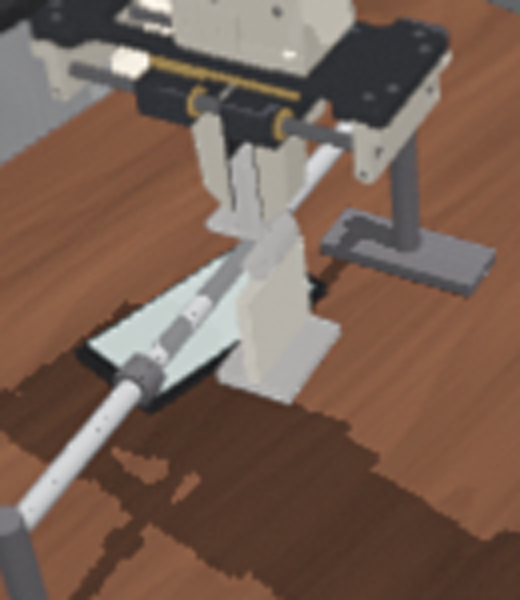

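Side view: the lip (222,218) lies over the rod, the board stands on the robot's side of it, and the collar is at (140,375). Descending.

Request:
step_arm --increments '[{"delta_pos": [0, 0, 0.8], "dr": [0, 0, 0], "fingers": 1}, {"delta_pos": [0, 0, 1.6], "dr": [0, 0, 0], "fingers": 1}, {"delta_pos": [0, 0, 2.2], "dr": [0, 0, 0], "fingers": 1}, {"delta_pos": [0, 0, 2.3], "dr": [0, 0, 0], "fingers": 1}, {"delta_pos": [0, 0, 2.3], "dr": [0, 0, 0], "fingers": 1}]'

```text
time: 5.92
tool_pos: [0.6143, 0.0516, 0.1757]
tool_rot: [-3.142, 0.0, 1.795]
contact_force: [-0.1, 0.2, -1.0]
opening: 0.0136
grip_force: 55.0
```

Request:
step_arm --increments '[{"delta_pos": [0, 0, 0.02], "dr": [0, 0, 0], "fingers": 1}, {"delta_pos": [0, 0, 0.04], "dr": [0, 0, 0], "fingers": 1}, {"delta_pos": [0, 0, 0.06], "dr": [0, 0, 0], "fingers": 1}, {"delta_pos": [0, 0, 0.08], "dr": [0, 0, 0], "fingers": 1}, {"delta_pos": [0, 0, 0.1], "dr": [0, 0, 0], "fingers": 1}]'

```text
time: 6.55
tool_pos: [0.6143, 0.0516, 0.1747]
tool_rot: [3.142, 0.0, 1.795]
contact_force: [-0.9, -0.5, -1.7]
opening: 0.0139
grip_force: 55.0
```

Request:
step_arm --increments '[{"delta_pos": [0, 0, 0.01], "dr": [0, 0, 0], "fingers": 1}, {"delta_pos": [0, 0, 0.02], "dr": [0, 0, 0], "fingers": 1}, {"delta_pos": [0, 0, 0.03], "dr": [0, 0, 0], "fingers": 1}, {"delta_pos": [0, 0, 0.04], "dr": [0, 0, 0], "fingers": 1}, {"delta_pos": [0, 0, 0.05], "dr": [0, 0, 0], "fingers": 1}]'

```text
time: 7.18
tool_pos: [0.6143, 0.0516, 0.1742]
tool_rot: [-3.142, 0.0, 1.795]
contact_force: [-0.5, -0.5, -1.0]
opening: 0.0136
grip_force: 55.0
```

Request:
step_arm --increments '[{"delta_pos": [0, 0, 0.01], "dr": [0, 0, 0], "fingers": 1}, {"delta_pos": [0, 0, 0.02], "dr": [0, 0, 0], "fingers": 1}, {"delta_pos": [0, 0, 0.03], "dr": [0, 0, 0], "fingers": 1}, {"delta_pos": [0, 0, 0.03], "dr": [0, 0, 0], "fingers": 1}, {"delta_pos": [0, 0, 0.03], "dr": [0, 0, 0], "fingers": 1}]'

```text
time: 7.8
tool_pos: [0.6143, 0.0516, 0.1739]
tool_rot: [-3.142, 0.0, 1.795]
contact_force: [0.5, -0.1, -1.5]
opening: 0.0135
grip_force: 55.0
```

Request:
step_arm --increments '[{"delta_pos": [0, 0, 0.01], "dr": [0, 0, 0], "fingers": 1}, {"delta_pos": [0, 0, 0.02], "dr": [0, 0, 0], "fingers": 1}, {"delta_pos": [0, 0, 0.03], "dr": [0, 0, 0], "fingers": 1}, {"delta_pos": [0, 0, 0.03], "dr": [0, 0, 0], "fingers": 1}, {"delta_pos": [0, 0, 0.03], "dr": [0, 0, 0], "fingers": 1}]'

```text
time: 8.43
tool_pos: [0.6143, 0.0516, 0.1736]
tool_rot: [-3.142, 0.0, 1.795]
contact_force: [0.3, -0.4, -0.9]
opening: 0.0138
grip_force: 55.0
```

Request:
step_arm --increments '[{"delta_pos": [0, 0, 0.01], "dr": [0, 0, 0], "fingers": 1}, {"delta_pos": [0, 0, 0.02], "dr": [0, 0, 0], "fingers": 1}, {"delta_pos": [0, 0, 0.03], "dr": [0, 0, 0], "fingers": 1}, {"delta_pos": [0, 0, 0.03], "dr": [0, 0, 0], "fingers": 1}, {"delta_pos": [0, 0, 0.03], "dr": [0, 0, 0], "fingers": 1}]'

```text
time: 9.05
tool_pos: [0.6143, 0.0516, 0.1733]
tool_rot: [-3.142, 0.0, 1.795]
contact_force: [-0.3, -0.2, -1.8]
opening: 0.0137
grip_force: 55.0
```

Request:
step_arm --increments '[{"delta_pos": [0, 0, 0.01], "dr": [0, 0, 0], "fingers": 1}, {"delta_pos": [0, 0, 0.02], "dr": [0, 0, 0], "fingers": 1}, {"delta_pos": [0, 0, 0.03], "dr": [0, 0, 0], "fingers": 1}, {"delta_pos": [0, 0, 0.03], "dr": [0, 0, 0], "fingers": 1}, {"delta_pos": [0, 0, 0.03], "dr": [0, 0, 0], "fingers": 1}]'

```text
time: 9.68
tool_pos: [0.6143, 0.0516, 0.173]
tool_rot: [-3.142, 0.0, 1.795]
contact_force: [0.4, 0.4, -1.0]
opening: 0.0135
grip_force: 55.0
```

Request:
step_arm --increments '[{"delta_pos": [0, 0, 0.01], "dr": [0, 0, 0], "fingers": 1}, {"delta_pos": [0, 0, 0.02], "dr": [0, 0, 0], "fingers": 1}, {"delta_pos": [0, 0, 0.03], "dr": [0, 0, 0], "fingers": 1}, {"delta_pos": [0, 0, 0.03], "dr": [0, 0, 0], "fingers": 1}, {"delta_pos": [0, 0, 0.03], "dr": [0, 0, 0], "fingers": 1}]'

```text
time: 10.3
tool_pos: [0.6143, 0.0516, 0.1727]
tool_rot: [3.142, 0.0, 1.795]
contact_force: [-0.0, -0.0, -1.5]
opening: 0.0138
grip_force: 55.0
```

Request:
step_arm --increments '[{"delta_pos": [0, 0, 0.01], "dr": [0, 0, 0], "fingers": 1}, {"delta_pos": [0, 0, 0.02], "dr": [0, 0, 0], "fingers": 1}, {"delta_pos": [0, 0, 0.03], "dr": [0, 0, 0], "fingers": 1}, {"delta_pos": [0, 0, 0.03], "dr": [0, 0, 0], "fingers": 1}, {"delta_pos": [0, 0, 0.03], "dr": [0, 0, 0], "fingers": 1}]'

```text
time: 10.92
tool_pos: [0.6143, 0.0516, 0.1725]
tool_rot: [3.141, 0.0, 1.795]
contact_force: [-0.2, -0.4, 0.8]
opening: 0.0134
grip_force: 55.0
```

Request:
step_arm --increments '[{"delta_pos": [0, 0, 0.01], "dr": [0, 0, 0], "fingers": 1}, {"delta_pos": [0, 0, 0.02], "dr": [0, 0, 0], "fingers": 1}, {"delta_pos": [0, 0, 0.02], "dr": [0, 0, 0], "fingers": 1}, {"delta_pos": [0, 0, 0.02], "dr": [0, 0, 0], "fingers": 1}, {"delta_pos": [0, 0, 0.02], "dr": [0, 0, 0], "fingers": 1}]'

```text
time: 11.55
tool_pos: [0.6143, 0.0516, 0.1725]
tool_rot: [3.141, 0.0, 1.795]
contact_force: [-2.8, -0.2, 4.7]
opening: 0.0136
grip_force: 55.0
```

Request:
step_arm --increments '[{"delta_pos": [0, 0, -0.13], "dr": [0, 0, 0], "fingers": 1}, {"delta_pos": [0, 0, -0.13], "dr": [0, 0, 0], "fingers": 1}, {"delta_pos": [0, 0.1, -0.13], "dr": [0, 0, 0], "fingers": 1}, {"delta_pos": [0, 0.2, -0.13], "dr": [0, 0, 0], "fingers": 1}, {"delta_pos": [0, 0.2, -0.13], "dr": [0, 0, 0], "fingers": 1}]'

```text
time: 12.18
tool_pos: [0.6163, 0.0521, 0.1733]
tool_rot: [-3.141, 0.0, 1.795]
contact_force: [-0.2, -0.2, -0.5]
opening: 0.014
grip_force: 55.0
```

Request:
step_arm --increments '[{"delta_pos": [0, 0.05, 0], "dr": [0, 0, 0], "fingers": 1}, {"delta_pos": [0, 0.1, 0], "dr": [0, 0, 0], "fingers": 1}, {"delta_pos": [0, 0.15, 0], "dr": [0, 0, 0], "fingers": 1}, {"delta_pos": [0, 0.2, 0], "dr": [0, 0, 0], "fingers": 1}, {"delta_pos": [0, 0.2, 0], "dr": [0, 0, 0], "fingers": 1}]'

```text
time: 12.8
tool_pos: [0.6182, 0.0525, 0.1735]
tool_rot: [3.142, 0.0, 1.795]
contact_force: [-0.0, -0.1, -0.8]
opening: 0.0134
grip_force: 55.0
```

Request:
step_arm --increments '[{"delta_pos": [0, 0.05, 0], "dr": [0, 0, 0], "fingers": 1}, {"delta_pos": [0, 0.1, 0], "dr": [0, 0, 0], "fingers": 1}, {"delta_pos": [0, 0.15, 0], "dr": [0, 0, 0], "fingers": 1}, {"delta_pos": [0, 0.2, 0], "dr": [0, 0, 0], "fingers": 1}, {"delta_pos": [0, 0.2, 0], "dr": [0, 0, 0], "fingers": 1}]'

```text
time: 13.42
tool_pos: [0.6201, 0.0529, 0.1735]
tool_rot: [-3.142, 0.0, 1.795]
contact_force: [0.5, -0.5, -1.3]
opening: 0.0135
grip_force: 55.0
```

Request:
step_arm --increments '[{"delta_pos": [0, 0.05, 0], "dr": [0, 0, 0], "fingers": 1}, {"delta_pos": [0, 0.1, 0], "dr": [0, 0, 0], "fingers": 1}, {"delta_pos": [0, 0.15, 0], "dr": [0, 0, 0], "fingers": 1}, {"delta_pos": [0, 0.2, 0], "dr": [0, 0, 0], "fingers": 1}, {"delta_pos": [0, 0.2, 0], "dr": [0, 0, 0], "fingers": 1}]'

```text
time: 14.05
tool_pos: [0.6221, 0.0534, 0.1735]
tool_rot: [-3.142, 0.0, 1.795]
contact_force: [-0.5, 0.8, -2.0]
opening: 0.0136
grip_force: 55.0
```

Request:
step_arm --increments '[{"delta_pos": [0, 0.1, 0], "dr": [0, 0, 0], "fingers": 1}, {"delta_pos": [0, 0.2, 0], "dr": [0, 0, 0], "fingers": 1}, {"delta_pos": [0, 0.3, 0], "dr": [0, 0, 0], "fingers": 1}, {"delta_pos": [0, 0.4, 0], "dr": [0, 0, 0], "fingers": 1}, {"delta_pos": [0, 0.5, 0], "dr": [0, 0, 0], "fingers": 1}]'

```text
time: 14.68
tool_pos: [0.627, 0.0545, 0.1735]
tool_rot: [-3.142, 0.0, 1.795]
contact_force: [-0.5, -0.3, -2.0]
opening: 0.0138
grip_force: 55.0
```

Request:
step_arm --increments '[{"delta_pos": [0, 0.1, 0], "dr": [0, 0, 0], "fingers": 1}, {"delta_pos": [0, 0.2, 0], "dr": [0, 0, 0], "fingers": 1}, {"delta_pos": [0, 0.3, 0], "dr": [0, 0, 0], "fingers": 1}, {"delta_pos": [0, 0.4, 0], "dr": [0, 0, 0], "fingers": 1}, {"delta_pos": [0, 0.4, 0], "dr": [0, 0, 0], "fingers": 1}]'

```text
time: 15.3
tool_pos: [0.6309, 0.0554, 0.1735]
tool_rot: [-3.142, 0.0, 1.795]
contact_force: [-0.6, 0.7, -1.6]
opening: 0.0138
grip_force: 55.0
```

```bash
python3 - <<'E'
from h import *
s=robot.observe();print(s["tool_pos"],s["contact_force"])
a=viewer.read_camera("side")[:,:,::-1]
u,v=proj("side",s["tool_pos"]).astype(int)
cv2.imwrite("pics/s4.png",cv2.resize(a[v-30:v+90,u-60:u+60],None,fx=5,fy=5,interpolation=cv2.INTER_CUBIC))
E
```

```text
[0.63089196 0.05538306 0.17348134] [-0.60502386  0.66381249 -1.55207709]
```

View pics/s4.png

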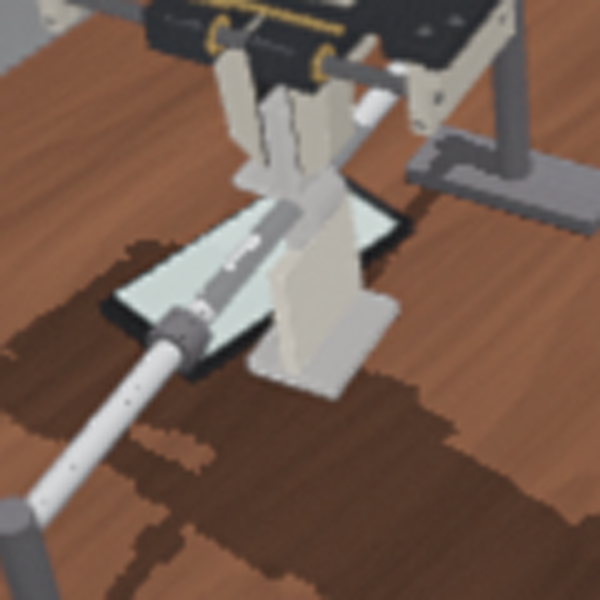

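The rod now runs into the ring at (290,215) in the crop. Creeping to the back of the bore.

Request:
step_arm --increments '[{"delta_pos": [0, 0.05, 0], "dr": [0, 0, 0], "fingers": 1}, {"delta_pos": [0, 0.1, 0], "dr": [0, 0, 0], "fingers": 1}, {"delta_pos": [0, 0.15, 0], "dr": [0, 0, 0], "fingers": 1}, {"delta_pos": [0, 0.2, 0], "dr": [0, 0, 0], "fingers": 1}, {"delta_pos": [0, 0.25, 0], "dr": [0, 0, 0], "fingers": 1}]'

```text
time: 15.98
tool_pos: [0.6333, 0.0559, 0.1735]
tool_rot: [3.142, 0.0, 1.795]
contact_force: [0.1, -0.5, -1.9]
opening: 0.0134
grip_force: 55.0
```

Request:
step_arm --increments '[{"delta_pos": [0, 0.01, 0], "dr": [0, 0, 0], "fingers": 1}, {"delta_pos": [0, 0.02, 0], "dr": [0, 0, 0], "fingers": 1}, {"delta_pos": [0, 0.03, 0], "dr": [0, 0, 0], "fingers": 1}, {"delta_pos": [0, 0.04, 0], "dr": [0, 0, 0], "fingers": 1}, {"delta_pos": [0, 0.04, 0], "dr": [0, 0, 0], "fingers": 1}]'

```text
time: 16.6
tool_pos: [0.6337, 0.056, 0.1735]
tool_rot: [-3.142, 0.0, 1.795]
contact_force: [0.6, 0.2, -1.9]
opening: 0.0135
grip_force: 55.0
```

Request:
step_arm --increments '[{"delta_pos": [0, 0.01, 0], "dr": [0, 0, 0], "fingers": 1}, {"delta_pos": [0, 0.02, 0], "dr": [0, 0, 0], "fingers": 1}, {"delta_pos": [0, 0.03, 0], "dr": [0, 0, 0], "fingers": 1}, {"delta_pos": [0, 0.04, 0], "dr": [0, 0, 0], "fingers": 1}, {"delta_pos": [0, 0.05, 0], "dr": [0, 0, 0], "fingers": 1}]'

```text
time: 17.23
tool_pos: [0.6342, 0.0561, 0.1735]
tool_rot: [3.142, 0.0, 1.795]
contact_force: [1.2, -0.0, -1.8]
opening: 0.0138
grip_force: 55.0
```

Request:
step_arm --increments '[{"delta_pos": [0, 0.01, 0], "dr": [0, 0, 0], "fingers": 1}, {"delta_pos": [0, 0.02, 0], "dr": [0, 0, 0], "fingers": 1}, {"delta_pos": [0, 0.03, 0], "dr": [0, 0, 0], "fingers": 1}, {"delta_pos": [0, 0.04, 0], "dr": [0, 0, 0], "fingers": 1}, {"delta_pos": [0, 0.05, 0], "dr": [0, 0, 0], "fingers": 1}]'

```text
time: 17.85
tool_pos: [0.6347, 0.0563, 0.1735]
tool_rot: [3.142, 0.0, 1.795]
contact_force: [-0.2, 0.5, -2.1]
opening: 0.0137
grip_force: 55.0
```

Request:
step_arm --increments '[{"delta_pos": [0, 0.01, 0], "dr": [0, 0, 0], "fingers": 1}, {"delta_pos": [0, 0.02, 0], "dr": [0, 0, 0], "fingers": 1}, {"delta_pos": [0, 0.03, 0], "dr": [0, 0, 0], "fingers": 1}, {"delta_pos": [0, 0.04, 0], "dr": [0, 0, 0], "fingers": 1}, {"delta_pos": [0, 0.05, 0], "dr": [0, 0, 0], "fingers": 1}]'

```text
time: 18.48
tool_pos: [0.6351, 0.0563, 0.1735]
tool_rot: [-3.142, 0.0, 1.795]
contact_force: [-1.0, -0.2, -1.2]
opening: 0.0137
grip_force: 55.0
```

Request:
step_arm --increments '[{"delta_pos": [0, 0.01, 0], "dr": [0, 0, 0], "fingers": 1}, {"delta_pos": [0, 0.02, 0], "dr": [0, 0, 0], "fingers": 1}, {"delta_pos": [0, 0.03, 0], "dr": [0, 0, 0], "fingers": 1}, {"delta_pos": [0, 0.04, 0], "dr": [0, 0, 0], "fingers": 1}, {"delta_pos": [0, 0.04, 0], "dr": [0, 0, 0], "fingers": 1}]'

```text
time: 19.1
tool_pos: [0.6355, 0.0564, 0.1735]
tool_rot: [3.142, 0.0, 1.795]
contact_force: [0.1, -0.2, -2.0]
opening: 0.014
grip_force: 55.0
```

Request:
step_arm --increments '[{"delta_pos": [0, 0.01, 0], "dr": [0, 0, 0], "fingers": 1}, {"delta_pos": [0, 0.02, 0], "dr": [0, 0, 0], "fingers": 1}, {"delta_pos": [0, 0.03, 0], "dr": [0, 0, 0], "fingers": 1}, {"delta_pos": [0, 0.04, 0], "dr": [0, 0, 0], "fingers": 1}, {"delta_pos": [0, 0.04, 0], "dr": [0, 0, 0], "fingers": 1}]'

```text
time: 19.73
tool_pos: [0.6359, 0.0565, 0.1735]
tool_rot: [3.142, 0.0, 1.795]
contact_force: [-0.6, 0.3, -1.2]
opening: 0.0134
grip_force: 55.0
```

Request:
step_arm --increments '[{"delta_pos": [0, 0.01, 0], "dr": [0, 0, 0], "fingers": 1}, {"delta_pos": [0, 0.02, 0], "dr": [0, 0, 0], "fingers": 1}, {"delta_pos": [0, 0.03, 0], "dr": [0, 0, 0], "fingers": 1}, {"delta_pos": [0, 0.04, 0], "dr": [0, 0, 0], "fingers": 1}, {"delta_pos": [0, 0.04, 0], "dr": [0, 0, 0], "fingers": 1}]'

```text
time: 20.35
tool_pos: [0.6361, 0.0566, 0.1735]
tool_rot: [-3.141, 0.0, 1.795]
contact_force: [-1.8, -1.2, -0.6]
opening: 0.0139
grip_force: 55.0
```

Request:
step_arm --increments '[{"delta_pos": [0, 0.01, 0], "dr": [0, 0, 0], "fingers": 1}, {"delta_pos": [0, 0.02, 0], "dr": [0, 0, 0], "fingers": 1}, {"delta_pos": [0, 0.02, 0], "dr": [0, 0, 0], "fingers": 1}, {"delta_pos": [0, 0.02, 0], "dr": [0, 0, 0], "fingers": 1}, {"delta_pos": [0, 0.02, 0], "dr": [0, 0, 0], "fingers": 1}]'

```text
time: 20.98
tool_pos: [0.6362, 0.0566, 0.1734]
tool_rot: [-3.141, 0.0, 1.795]
contact_force: [-5.0, -1.1, -0.1]
opening: 0.0138
grip_force: 55.0
```

Request:
step_arm --increments '[{"delta_pos": [0, 0.01, 0], "dr": [0, 0, 0], "fingers": 1}, {"delta_pos": [0, 0.02, 0], "dr": [0, 0, 0], "fingers": 1}, {"delta_pos": [0, 0.03, 0], "dr": [0, 0, 0], "fingers": 1}, {"delta_pos": [0, 0.03, 0], "dr": [0, 0, 0], "fingers": 1}, {"delta_pos": [0, 0.03, 0], "dr": [0, 0, 0], "fingers": 1}]'

```text
time: 21.6
tool_pos: [0.6362, 0.0566, 0.1734]
tool_rot: [-3.14, 0.0, 1.795]
contact_force: [-6.8, -1.1, 1.2]
opening: 0.014
grip_force: 55.0
```

Request:
step_arm --increments '[{"delta_pos": [0, 0.02, 0], "dr": [0, 0, 0], "fingers": 1}, {"delta_pos": [0, 0.03, 0], "dr": [0, 0, 0], "fingers": 1}, {"delta_pos": [0, 0.04, 0], "dr": [0, 0, 0], "fingers": 1}, {"delta_pos": [0, 0.04, 0], "dr": [0, 0, 0], "fingers": 1}, {"delta_pos": [0, 0.04, 0], "dr": [0, 0, 0], "fingers": 1}]'

```text
time: 22.22
tool_pos: [0.6362, 0.0566, 0.1734]
tool_rot: [-3.139, -0.0, 1.795]
contact_force: [-7.1, -1.0, 0.8]
opening: 0.0139
grip_force: 55.0
```

Request:
step_arm --increments '[{"delta_pos": [0, 0.02, 0], "dr": [0, 0, 0], "fingers": 1}, {"delta_pos": [0, 0.04, 0], "dr": [0, 0, 0], "fingers": 1}, {"delta_pos": [0, 0.05, 0], "dr": [0, 0, 0], "fingers": 1}, {"delta_pos": [0, 0.05, 0], "dr": [0, 0, 0], "fingers": 1}, {"delta_pos": [0, 0.05, 0], "dr": [0, 0, 0], "fingers": 1}]'

```text
time: 22.85
tool_pos: [0.6363, 0.0567, 0.1733]
tool_rot: [-3.138, -0.0, 1.795]
contact_force: [-7.8, -1.9, 3.5]
opening: 0.0134
grip_force: 55.0
```

Request:
step_arm --increments '[{"delta_pos": [0, -0.15, 0], "dr": [0, 0, 0], "fingers": 1}, {"delta_pos": [0, -0.3, 0], "dr": [0, 0, 0], "fingers": 1}, {"delta_pos": [0, -0.45, 0], "dr": [0, 0, 0], "fingers": 1}, {"delta_pos": [0, -0.45, 0.08], "dr": [0, 0, 0], "fingers": 1}, {"delta_pos": [0, -0.45, 0.16], "dr": [0, 0, 0], "fingers": 1}]'

```text
time: 23.48
tool_pos: [0.6335, 0.056, 0.1719]
tool_rot: [3.141, 0.0, 1.795]
contact_force: [0.2, 0.7, -1.7]
opening: 0.0139
grip_force: 55.0
```

Request:
step_arm --increments '[{"delta_pos": [0, 0, 0.02], "dr": [0, 0, 0], "fingers": 1}, {"delta_pos": [0, 0, 0.04], "dr": [0, 0, 0], "fingers": 1}, {"delta_pos": [0, 0, 0.06], "dr": [0, 0, 0], "fingers": 1}, {"delta_pos": [0, 0, 0.07], "dr": [0, 0, 0], "fingers": 1}, {"delta_pos": [0, 0, 0.07], "dr": [0, 0, 0], "fingers": 1}]'

```text
time: 24.1
tool_pos: [0.6333, 0.0559, 0.1712]
tool_rot: [3.142, 0.0, 1.795]
contact_force: [-0.3, -0.6, -1.0]
opening: 0.0139
grip_force: 55.0
```

Request:
step_arm --increments '[{"delta_pos": [0, 0, 0.01], "dr": [0, 0, 0], "fingers": 1}, {"delta_pos": [0, 0, 0.02], "dr": [0, 0, 0], "fingers": 1}, {"delta_pos": [0, 0, 0.03], "dr": [0, 0, 0], "fingers": 1}, {"delta_pos": [0, 0, 0.04], "dr": [0, 0, 0], "fingers": 1}, {"delta_pos": [0, 0, 0.04], "dr": [0, 0, 0], "fingers": 1}]'

```text
time: 24.72
tool_pos: [0.6333, 0.0559, 0.1708]
tool_rot: [3.142, 0.0, 1.795]
contact_force: [0.3, -0.1, -1.5]
opening: 0.0136
grip_force: 55.0
```

Request:
step_arm --increments '[{"delta_pos": [0, 0, 0.01], "dr": [0, 0, 0], "fingers": 1}, {"delta_pos": [0, 0, 0.02], "dr": [0, 0, 0], "fingers": 1}, {"delta_pos": [0, 0, 0.02], "dr": [0, 0, 0], "fingers": 1}, {"delta_pos": [0, 0, 0.02], "dr": [0, 0, 0], "fingers": 1}, {"delta_pos": [0, 0, 0.02], "dr": [0, 0, 0], "fingers": 1}]'

```text
time: 25.35
tool_pos: [0.6333, 0.0559, 0.1706]
tool_rot: [3.142, 0.0, 1.795]
contact_force: [0.3, -0.1, -1.2]
opening: 0.0139
grip_force: 55.0
```

Request:
step_arm --increments '[{"delta_pos": [0, 0, 0.01], "dr": [0, 0, 0], "fingers": 1}, {"delta_pos": [0, 0, 0.02], "dr": [0, 0, 0], "fingers": 1}, {"delta_pos": [0, 0, 0.02], "dr": [0, 0, 0], "fingers": 1}, {"delta_pos": [0, 0, 0.02], "dr": [0, 0, 0], "fingers": 1}, {"delta_pos": [0, 0, 0.02], "dr": [0, 0, 0], "fingers": 1}]'

```text
time: 25.98
tool_pos: [0.6333, 0.0559, 0.1705]
tool_rot: [3.141, 0.0, 1.795]
contact_force: [-0.6, 0.1, 1.2]
opening: 0.0135
grip_force: 55.0
```

Request:
step_arm --increments '[{"delta_pos": [0.3, 0, 0], "dr": [0, 0, 0], "fingers": 1}, {"delta_pos": [0.8, 0, 0], "dr": [0, 0, 0], "fingers": 1}, {"delta_pos": [1.4, 0, 0], "dr": [0, 0, 0], "fingers": 1}, {"delta_pos": [1.9, 0, 0], "dr": [0, 0, 0], "fingers": 1}, {"delta_pos": [2, 0, 0], "dr": [0, 0, 0], "fingers": 1}]'

```text
time: 26.6
tool_pos: [0.6289, 0.0759, 0.1706]
tool_rot: [3.141, 0.0, 1.796]
contact_force: [0.6, -1.2, 1.9]
opening: 0.0139
grip_force: 55.0
```

Request:
step_arm --increments '[{"delta_pos": [0.5, 0, 0], "dr": [0, 0, 0], "fingers": 1}, {"delta_pos": [1.2, 0, 0], "dr": [0, 0, 0], "fingers": 1}, {"delta_pos": [1.9, 0, 0], "dr": [0, 0, 0], "fingers": 1}, {"delta_pos": [2.6, 0, 0], "dr": [0, 0, 0], "fingers": 1}, {"delta_pos": [3, 0, 0], "dr": [0, 0, 0], "fingers": 1}]'

```text
time: 27.22
tool_pos: [0.6222, 0.1052, 0.1705]
tool_rot: [3.141, 0.0, 1.796]
contact_force: [2.1, -2.1, 2.3]
opening: 0.0138
grip_force: 55.0
```

Request:
step_arm --increments '[{"delta_pos": [0.4, 0, 0], "dr": [0, 0, 0], "fingers": 1}, {"delta_pos": [0.8, 0, 0], "dr": [0, 0, 0], "fingers": 1}, {"delta_pos": [1.2, 0, 0], "dr": [0, 0, 0], "fingers": 1}, {"delta_pos": [1.5, 0, 0], "dr": [0, 0, 0], "fingers": 1}, {"delta_pos": [1.7, 0, 0], "dr": [0, 0, 0], "fingers": 1}]'

```text
time: 27.85
tool_pos: [0.6185, 0.1213, 0.1705]
tool_rot: [3.141, 0.0, 1.795]
contact_force: [2.6, -2.3, 3.0]
opening: 0.0133
grip_force: 55.0
```

```bash
python3 - <<'E'
from h import *
s=robot.observe();print(s["tool_pos"],s["contact_force"])
a=viewer.read_camera("side")[:,:,::-1];b=viewer.read_camera("wrist")[:,:,::-1]
u,v=proj("side",s["tool_pos"]).astype(int)
A=cv2.resize(a[v-20:v+80,u-50:u+50],None,fx=4,fy=4,interpolation=cv2.INTER_CUBIC)
B=cv2.resize(b[170:300,260:360],(400,520),interpolation=cv2.INTER_CUBIC)[:400]
cv2.imwrite("pics/s5.png",np.hstack([A,B]))
E
```

```text
[0.6184795 0.1213356 0.1705141] [ 2.60922322 -2.29995552  3.04036822]
```

View pics/s5.png

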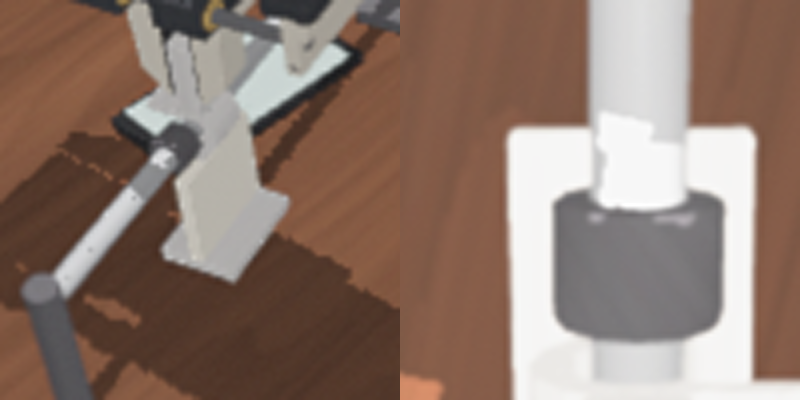

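The collar is a few millimetres from the ring (gap at v≈360 in the right panel), and the tag is upright. There is a small sideways load, so I'll ease it while creeping on.

Request:
step_arm --increments '[{"delta_pos": [0.05, 0.03, 0], "dr": [0, 0, 0], "fingers": 1}, {"delta_pos": [0.1, 0.05, 0], "dr": [0, 0, 0], "fingers": 1}, {"delta_pos": [0.15, 0.05, 0], "dr": [0, 0, 0], "fingers": 1}, {"delta_pos": [0.2, 0.05, 0], "dr": [0, 0, 0], "fingers": 1}, {"delta_pos": [0.25, 0.05, 0], "dr": [0, 0, 0], "fingers": 1}]'

```text
time: 28.58
tool_pos: [0.6183, 0.1236, 0.1705]
tool_rot: [-3.142, 0.0, 1.795]
contact_force: [0.2, -3.5, 4.4]
opening: 0.0138
grip_force: 55.0
```

Request:
step_arm --increments '[{"delta_pos": [0.03, 0, 0], "dr": [0, 0, 0], "fingers": 1}, {"delta_pos": [0.06, 0, 0], "dr": [0, 0, 0], "fingers": 1}, {"delta_pos": [0.09, 0, 0], "dr": [0, 0, 0], "fingers": 1}, {"delta_pos": [0.1, 0, 0], "dr": [0, 0, 0], "fingers": 1}, {"delta_pos": [0.1, 0, 0], "dr": [0, 0, 0], "fingers": 1}]'

```text
time: 29.2
tool_pos: [0.6181, 0.1246, 0.1705]
tool_rot: [3.142, 0.0, 1.795]
contact_force: [2.4, -4.3, 4.6]
opening: 0.0136
grip_force: 55.0
```

Request:
step_arm --increments '[{"delta_pos": [0, 0, -0.015], "dr": [0, 0, 0], "fingers": 1}, {"delta_pos": [0.02, 0, -0.015], "dr": [0, 0, 0], "fingers": 1}, {"delta_pos": [0.04, 0, -0.015], "dr": [0, 0, 0], "fingers": 1}, {"delta_pos": [0.05, 0, -0.015], "dr": [0, 0, 0], "fingers": 1}, {"delta_pos": [0.05, 0, -0.015], "dr": [0, 0, 0], "fingers": 1}]'

```text
time: 29.82
tool_pos: [0.6179, 0.1253, 0.1705]
tool_rot: [-3.142, 0.0, 1.795]
contact_force: [0.8, -3.0, 3.8]
opening: 0.0141
grip_force: 55.0
```

Request:
step_arm --increments '[{"delta_pos": [0.01, 0, 0], "dr": [0, 0, 0], "fingers": 1}, {"delta_pos": [0.03, 0, 0], "dr": [0, 0, 0], "fingers": 1}, {"delta_pos": [0.05, 0, 0], "dr": [0, 0, 0], "fingers": 1}, {"delta_pos": [0.05, 0, 0], "dr": [0, 0, 0], "fingers": 1}, {"delta_pos": [0.05, 0, 0], "dr": [0, 0, 0], "fingers": 1}]'

```text
time: 30.45
tool_pos: [0.6178, 0.1258, 0.1705]
tool_rot: [-3.141, -0.0, 1.795]
contact_force: [0.9, -2.4, 5.0]
opening: 0.0139
grip_force: 55.0
```

Request:
step_arm --increments '[{"delta_pos": [0.01, 0, -0.015], "dr": [0, 0, 0], "fingers": 1}, {"delta_pos": [0.03, 0, -0.015], "dr": [0, 0, 0], "fingers": 1}, {"delta_pos": [0.05, 0, -0.015], "dr": [0, 0, 0], "fingers": 1}, {"delta_pos": [0.05, 0, -0.015], "dr": [0, 0, 0], "fingers": 1}, {"delta_pos": [0.05, 0, -0.015], "dr": [0, 0, 0], "fingers": 1}]'

```text
time: 31.08
tool_pos: [0.6176, 0.1264, 0.1705]
tool_rot: [-3.141, -0.0, 1.795]
contact_force: [1.6, -2.3, 2.2]
opening: 0.0135
grip_force: 55.0
```

Request:
step_arm --increments '[{"delta_pos": [0.01, 0, 0], "dr": [0, 0, 0], "fingers": 1}, {"delta_pos": [0.02, 0, 0], "dr": [0, 0, 0], "fingers": 1}, {"delta_pos": [0.03, 0, 0], "dr": [0, 0, 0], "fingers": 1}, {"delta_pos": [0.03, 0, 0], "dr": [0, 0, 0], "fingers": 1}, {"delta_pos": [0.03, 0, 0], "dr": [0, 0, 0], "fingers": 1}]'

```text
time: 31.7
tool_pos: [0.6175, 0.1266, 0.1705]
tool_rot: [-3.141, -0.0, 1.795]
contact_force: [0.0, -1.3, 0.3]
opening: 0.0139
grip_force: 55.0
```

Request:
step_arm --increments '[{"delta_pos": [0.01, 0, 0], "dr": [0, 0, 0], "fingers": 1}, {"delta_pos": [0.02, 0, 0], "dr": [0, 0, 0], "fingers": 1}, {"delta_pos": [0.03, 0, 0], "dr": [0, 0, 0], "fingers": 1}, {"delta_pos": [0.04, 0, 0], "dr": [0, 0, 0], "fingers": 1}, {"delta_pos": [0.04, 0, 0], "dr": [0, 0, 0], "fingers": 1}]'

```text
time: 32.33
tool_pos: [0.6175, 0.127, 0.1706]
tool_rot: [-3.141, -0.0, 1.795]
contact_force: [0.7, -0.4, -0.0]
opening: 0.0139
grip_force: 55.0
```

Request:
step_arm --increments '[{"delta_pos": [0.01, 0, 0], "dr": [0, 0, 0], "fingers": 1}, {"delta_pos": [0.02, 0, 0], "dr": [0, 0, 0], "fingers": 1}, {"delta_pos": [0.03, 0, 0], "dr": [0, 0, 0], "fingers": 1}, {"delta_pos": [0.04, 0, 0], "dr": [0, 0, 0], "fingers": 1}, {"delta_pos": [0.04, 0, 0], "dr": [0, 0, 0], "fingers": 1}]'

```text
time: 32.95
tool_pos: [0.6174, 0.1274, 0.1706]
tool_rot: [-3.141, -0.0, 1.795]
contact_force: [0.5, -1.0, -1.3]
opening: 0.0139
grip_force: 55.0
```

Request:
step_arm --increments '[{"delta_pos": [0, 0, 0.015], "dr": [0, 0, 0], "fingers": 1}, {"delta_pos": [0.02, 0, 0.015], "dr": [0, 0, 0], "fingers": 1}, {"delta_pos": [0.03, 0, 0.015], "dr": [0, 0, 0], "fingers": 1}, {"delta_pos": [0.04, 0, 0.015], "dr": [0, 0, 0], "fingers": 1}, {"delta_pos": [0.04, 0, 0.015], "dr": [0, 0, 0], "fingers": 1}]'

```text
time: 33.58
tool_pos: [0.6174, 0.1277, 0.1706]
tool_rot: [3.142, 0.0, 1.795]
contact_force: [0.3, -0.4, -0.3]
opening: 0.0138
grip_force: 55.0
```

Request:
step_arm --increments '[{"delta_pos": [0.01, 0, 0.01], "dr": [0, 0, 0], "fingers": 1}, {"delta_pos": [0.02, 0, 0.01], "dr": [0, 0, 0], "fingers": 1}, {"delta_pos": [0.03, 0, 0.01], "dr": [0, 0, 0], "fingers": 1}, {"delta_pos": [0.04, 0, 0.01], "dr": [0, 0, 0], "fingers": 1}, {"delta_pos": [0.04, 0, 0.01], "dr": [0, 0, 0], "fingers": 1}]'

```text
time: 34.2
tool_pos: [0.6174, 0.128, 0.1705]
tool_rot: [3.141, 0.0, 1.795]
contact_force: [0.2, -1.9, 1.0]
opening: 0.0137
grip_force: 55.0
```

Request:
step_arm --increments '[{"delta_pos": [0.01, 0, 0], "dr": [0, 0, 0], "fingers": 1}, {"delta_pos": [0.02, 0, 0], "dr": [0, 0, 0], "fingers": 1}, {"delta_pos": [0.03, 0, 0], "dr": [0, 0, 0], "fingers": 1}, {"delta_pos": [0.04, 0, 0], "dr": [0, 0, 0], "fingers": 1}, {"delta_pos": [0.04, 0, 0], "dr": [0, 0, 0], "fingers": 1}]'

```text
time: 34.83
tool_pos: [0.6174, 0.1282, 0.1705]
tool_rot: [3.141, 0.001, 1.795]
contact_force: [0.5, -4.2, 2.2]
opening: 0.0135
grip_force: 55.0
```

Request:
step_arm --increments '[{"delta_pos": [0.01, 0, 0], "dr": [0, 0, 0], "fingers": 1}, {"delta_pos": [0.02, 0, 0], "dr": [0, 0, 0], "fingers": 1}, {"delta_pos": [0.03, 0, 0], "dr": [0, 0, 0], "fingers": 1}, {"delta_pos": [0.03, 0, 0], "dr": [0, 0, 0], "fingers": 1}, {"delta_pos": [0.03, 0, 0], "dr": [0, 0, 0], "fingers": 1}]'

```text
time: 35.45
tool_pos: [0.6174, 0.1282, 0.1706]
tool_rot: [3.141, 0.001, 1.795]
contact_force: [1.6, -3.5, 2.1]
opening: 0.0135
grip_force: 55.0
```

Request:
step_arm --increments '[{"delta_pos": [0.02, 0, 0], "dr": [0, 0, 0], "fingers": 1}, {"delta_pos": [0.03, 0, 0], "dr": [0, 0, 0], "fingers": 1}, {"delta_pos": [0.04, 0, 0], "dr": [0, 0, 0], "fingers": 1}, {"delta_pos": [0.05, 0, 0], "dr": [0, 0, 0], "fingers": 1}, {"delta_pos": [0.05, 0, 0], "dr": [0, 0, 0], "fingers": 1}]'

```text
time: 36.08
tool_pos: [0.6173, 0.1283, 0.1705]
tool_rot: [3.141, 0.002, 1.795]
contact_force: [1.8, -6.5, 2.3]
opening: 0.0136
grip_force: 55.0
```

Request:
step_arm --increments '[{"delta_pos": [0.02, 0, 0], "dr": [0, 0, 0], "fingers": 1}, {"delta_pos": [0.04, 0, 0], "dr": [0, 0, 0], "fingers": 1}, {"delta_pos": [0.05, 0, 0], "dr": [0, 0, 0], "fingers": 1}, {"delta_pos": [0.06, 0, 0], "dr": [0, 0, 0], "fingers": 1}, {"delta_pos": [0.06, 0, 0], "dr": [0, 0, 0], "fingers": 1}]'

```text
time: 36.7
tool_pos: [0.6173, 0.1284, 0.1706]
tool_rot: [3.141, 0.002, 1.795]
contact_force: [1.9, -8.5, 1.6]
opening: 0.0137
grip_force: 55.0
```

Request:
step_arm --increments '[{"delta_pos": [0.02, 0, 0], "dr": [0, 0, 0], "fingers": 1}, {"delta_pos": [0.03, 0, 0], "dr": [0, 0, 0], "fingers": 1}, {"delta_pos": [0.04, 0, 0], "dr": [0, 0, 0], "fingers": 1}, {"delta_pos": [0.04, 0, 0], "dr": [0, 0, 0], "fingers": 1}, {"delta_pos": [0.04, 0, 0], "dr": [0, 0, 0], "fingers": 1}]'

```text
time: 37.33
tool_pos: [0.6173, 0.1284, 0.1706]
tool_rot: [3.141, 0.003, 1.795]
contact_force: [0.6, -9.7, 2.0]
opening: 0.0138
grip_force: 55.0
```

Request:
step_arm --increments '[{"delta_pos": [-0.05, 0, 0], "dr": [0, 0, 0], "fingers": 1}, {"delta_pos": [-0.1, 0, 0], "dr": [0, 0, 0], "fingers": 1}, {"delta_pos": [-0.15, 0, 0], "dr": [0, 0, 0], "fingers": 1}, {"delta_pos": [-0.15, 0, 0], "dr": [0, 0, 0], "fingers": 1}, {"delta_pos": [-0.15, 0, 0], "dr": [0, 0, 0], "fingers": 1}]'

```text
time: 37.95
tool_pos: [0.6173, 0.1283, 0.1705]
tool_rot: [3.141, 0.001, 1.795]
contact_force: [0.6, -4.9, 1.9]
opening: 0.0137
grip_force: 55.0
```

Request:
step_arm --increments '[{"delta_pos": [0, 0, 0], "dr": [0, 0, 0], "fingers": 1}, {"delta_pos": [0, 0, 0], "dr": [0, 0, 0], "fingers": 1}, {"delta_pos": [0, 0, 0], "dr": [0, 0, 0], "fingers": 0.6}, {"delta_pos": [0, 0, 0], "dr": [0, 0, 0], "fingers": 0.5}, {"delta_pos": [0, 0, 0], "dr": [0, 0, 0], "fingers": 0.4}]' --newtons 5

```text
time: 38.58
tool_pos: [0.6169, 0.1292, 0.1702]
tool_rot: [-3.141, -0.0, 1.796]
contact_force: [0.9, -0.6, 0.7]
opening: 0.027
grip_force: 0.0
```

Request:
step_arm --increments '[{"delta_pos": [0, 0, 0], "dr": [0, 0, 0], "fingers": 0.2}, {"delta_pos": [0, 0, 0], "dr": [0, 0, 0], "fingers": 0}, {"delta_pos": [0, 0, 0], "dr": [0, 0, 0], "fingers": -0.2}, {"delta_pos": [0, 0, 0], "dr": [0, 0, 0], "fingers": -0.2}, {"delta_pos": [0, 0, 0], "dr": [0, 0, 0], "fingers": -0.2}]'

```text
time: 39.2
tool_pos: [0.6172, 0.1288, 0.1704]
tool_rot: [3.142, 0.0, 1.795]
contact_force: [-0.3, 0.5, -0.4]
opening: 0.0554
grip_force: 0.0
```

Request:
step_arm --increments '[{"delta_pos": [0, 0, -1], "dr": [0, 0, 0], "fingers": -0.2}, {"delta_pos": [0, 0, -3], "dr": [0, 0, 0], "fingers": -0.2}, {"delta_pos": [0, 0, -6], "dr": [0, 0, 0], "fingers": -0.2}, {"delta_pos": [0, 0, -9], "dr": [0, 0, 0], "fingers": -0.2}, {"delta_pos": [0, 0, -11], "dr": [0, 0, 0], "fingers": -0.2}]'

```text
time: 39.83
tool_pos: [0.6175, 0.1288, 0.283]
tool_rot: [3.139, 0.0, 1.795]
contact_force: [-0.6, 0.1, -0.3]
opening: 0.0552
grip_force: 0.0
```

```bash
python3 - <<'E'
from h import *
s=robot.observe();print(s["tool_pos"],s["contact_force"],s["opening"])
a=viewer.read_camera("side")[:,:,::-1];b=viewer.read_camera("wrist")[:,:,::-1]
u,v=proj("side",[.617,.128,.15]).astype(int)
A=cv2.resize(a[v-50:v+70,u-50:u+50],None,fx=4,fy=4,interpolation=cv2.INTER_CUBIC)
u,v=proj("wrist",[.617,.128,.15]).astype(int)
u=min(max(u,60),580);v=min(max(v,72),408)
B=cv2.resize(b[v-72:v+72,u-60:u+60],(400,480),interpolation=cv2.INTER_CUBIC)
cv2.imwrite("pics/s6.png",np.hstack([A,B]))
E
```

```text
[0.61751627 0.12879301 0.28304749] [-0.63661891  0.07744476 -0.32961595] 0.055220760190654104
```

View pics/s6.png

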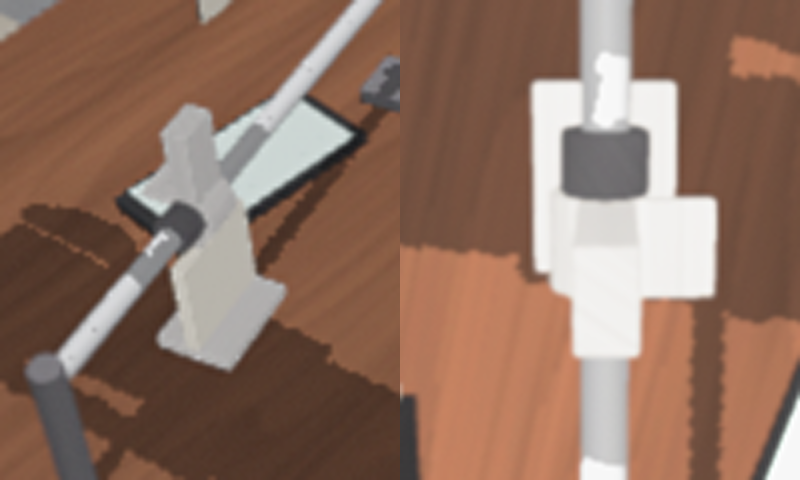

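The tag hangs upright on the rod with its ring against the collar: there is no gap at (603,200) in the right panel. The gripper is clear, so I'm handing in.

```bash
python3 -c "
from cell import robot
print(robot.hand_in())"
```

```text
the job is handed in; nothing more can be done
None
```

The white tag hangs upright on the rod, on the right-hand side of the collar and touching it, after being pressed home against the rod at about 8 N and against the collar at about 10 N; the gripper is clear and the job was handed in at about 40 s.

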